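# Lay a nest box gently on its side against the stop

## Robot

A 6-joint arm with a two-finger parallel gripper is mounted at the origin on the work surface. World frame = base frame: x ahead of the robot, y to its left, z up, the work surface at z = 0. Lengths are in m, angles in degrees, forces in N, time in s.
With the tool pointing down it reaches from about 0.35 to 0.875 m from the base axis. Payload 4.2 kg.
Tool frame: the origin (TCP) lies between the finger pads; the fingertips stand 11 mm ahead of it and the grasp point (between the pads) lies 8 mm behind it; z points along the fingers, y is the direction in which the jaws open and shut (so a half turn about z gives the same grasp; the last joint's range is limited). The gripper opens to 87 mm and grips with 3 to 60 N. Pads are 19 mm wide; open, the fingers measure 117 mm over their backs; the gripper's body (75 mm by 190 mm) begins 51 mm behind the grasp point.
Start: joints at [81.967, 22.042, 0.453, 0, -68.411, -14.817], TCP at [0.243, 0.576, 0.234] pointing down, gripper open.
Joint ranges: [-179.83, 179.83], [-69.29, 118.12], [-61.27, 80.66], [-181.25, 117.63], [-171.15, -9.14], [-177.46, 177.46]. Speed limits (degrees/s): [159.86, 159.86, 180, 180, 180, 180].

## Interface

Orientations are given as a 3x3 rotation matrix whose columns are the frame's x, y, z axes.
In Python, from station import sense, capture, get_calibration, finish_job, search_frame, cut_out gives the robot as it stands.
- The arm moves only by the tool arm_command, never from a script. Its argument "rows" is a list of rows, each an object with "fingers": the opening in per cent of the stroke, from 0 (shut) to 100 (fully open); "travel": the shift along the tool's x, y, z in cm, a list of three; "roll": the turn about the tool's z in degrees. A call has 1 to 10 rows; each row is the pose to reach, as a shift and turn from the pose commanded when the call began, along the tool's axes at that moment; what a row does not reach only later rows make up. A row lasts 1/10 s, in which the tool goes at most 50 mm and 8.59 degrees, less where a joint would pass 70% of its speed; a pose out of reach is approached as far as the arm can. A call with a gripper value outside its range is refused whole. The fingers move at their own pace and stop on an object; the grip force is fixed at half the most. Time passes only in rows, so rows that repeat a pose let the fingers close. It gives the time, the measured TCP pose, the force and the opening at its end, in the units of the state.
- sense(): the state, without advancing time (a new reading comes with each control period).
- capture(name): name is "scene" or "top" or "wrist"; returns (picture, depth): 480x640x3 uint8, red, green, blue; 480x640 float32, m along the optical axis (not along the pixel's ray), 0 where there is no reading.
- get_calibration(name): a dict with "fov_y" (degrees; the focal length in pixels is half the picture's height over the tangent of half this angle, whatever the lens; pixels are square), "cx", "cy" (the principal point, pixels), "distortion" ([k1, k2, p1, p2, k3] as OpenCV has them; the pictures are not rectified), "origin" and "attitude" of the camera in the world; the wrist camera has in their place "mount" (4x4, takes a point from camera to tool coordinates, whose origin is the TCP and whose axes are the flange's). Camera axes: x right, y down, z forward; pixel columns grow to the right and rows downward; lengths in m; the calibration is good to about 2 mm. A picture is of the moment at which its call begins: read the wrist's pose just before it. get_calibration takes no time and is no camera call.
- finish_job(): hands the job in, once; it reports no verdict.
Trained networks look in the newest picture that a camera, given by its name, has taken for a name from the list of things; names that differ only in an ending like _2 or _b are one class to them, and where a whole thing is asked for, a point or a joint stands for the part that bears it (a point fixed in the world has none). Each returns a list of dicts, best first, with "p" (0 to 1); they miss things now and then, are a little off and sometimes report something else, mostly with a low value. They report only what shows in the picture. A call takes as long as a camera call. They do not tell look-alikes from the thing itself.
- search_frame(camera, label): "position" ([x, y, z] in m, in world coordinates, good to about 4 mm: the middle of the surface that is visible of it).
- cut_out(camera, label): "mask" (480x640 bool, what is visible of it).
The state is a dict: "time_s": time; "joints": joint angles; "joint_velocities": joint speeds; "effort": joint torques, N m; "tcp_pos": TCP position; "ee_rot": TCP orientation; "wrist_force": force on the tool from outside, world axes, zero at the start; "moment": the same for the moment, N m; "gripper_width": opening from 0.0 (shut) to 1.0 (fully open).
Only numpy, scipy, OpenCV 4.12 (cv2) and the standard library are available. Lean on these libraries where they do the work, as an engineer would, in place of code of your own. Each camera call takes 0.05 s, during which the arm holds its last target. There are 200 camera calls.

## Task

Tip the tall, open-topped wooden nest box over in the direction away from the stop batten, steadying it with the fingers all the way so that it comes down gently on its side on the board and never drops or slams. Then push it along the board with the fingertips until its bottom end sits square and flush against the stop batten, about in the middle of the batten, and take the hand away. Do not pick the box up, and leave the other things on the bench where they are.

Things in the scene. Friction and masses are not known exactly. Their poses are not given: they have to be found in the camera images.
- nest_box: Open-topped wood box, 0.25 to 0.5 kg, upright on the board. Outside 80 (x) x 90 (y) x 170 mm tall (z), walls 8 mm, so mouth 64 x 74 mm; hollow 160 mm deep. Origin: centre of the underside; z up through the mouth; +x to the wall with a dark round spot, which starts facing the batten, 15 to 35 mm off, square within 0.13 rad. To end on its -x wall, +x axis (spot) up, underside against the batten.
- mouth (a point): Centre of the nest box's open mouth, in the plane of the rim, 170 mm above the underside; axes as the box.
- foot_edge (a point): Middle of the bottom edge of the box's -x wall (40 mm from the box's origin along its -x): the edge on which the box turns as it is tipped. It should stay down on the board. The wood grips well enough that a pull near the rim tips the box rather than slides it.
- board: Plywood board fixed on the bench, 380 (x) x 320 (y) mm, 18 mm thick. Origin: centre of its underside, on the bench. Near its +x end, away from the robot, stands the stop batten: a wooden bar 240 mm long (along y), 40 mm wide, 50 mm high above the board; its face towards the robot lies at board x = +140 mm. The board stays put.
- stop_face (a point): Middle of the lower edge of the batten's face that looks towards the robot (board x = +140 mm, y = 0), at the height of the board's top; axes as the board. The underside of the box must end flush against this face.
- disc_a: Bystander: loose wooden disc, diameter 50 mm, 20 mm thick, lying on the board's +y side, 128 mm or so from its middle line. Origin: centre of the underside.
- disc_b: Bystander: a second such disc on the board's +y side, farther from the robot. Origin: centre of the underside.
- offcut: Bystander: wooden offcut 36 x 36 x 60 mm standing on the board's -y side. Origin: centre of the underside.
- glue_bottle: Bystander: white glue bottle with orange cap, diameter 56 mm, 160 mm tall, standing on the bench beside the board, on either side. Origin: centre of the underside.
- tin: Bystander: plain steel tin, diameter 66 mm, 100 mm tall, standing on the bench beside the board, on the other side from the bottle. Origin: centre of the underside.
- screwdriver: Bystander: red-handled screwdriver about 200 mm long lying on the bench beside the board's -y side, along its own x. Origin: its middle, underside.
- sanding_block: Bystander: cork sanding block 110 x 60 x 35 mm on the bench beside the board's +y side. Origin: centre of the underside.
Not all that is in view belongs to the job. Of the things that look like the nest_box, the middle-sized one is meant.

How it is judged (in metres and radians):
On the way:
1. the nest box lies flat on the board on its -x side, at rest (angle between nest_box's own x axis and vertical below 0.07 rad and height (world z) of nest_box between 0.05 and 0.066 m and angular speed of nest_box below 0.3 rad/s), for 0.2 s.
At the end, for the whole second after the job is handed in: The nest box lies at rest flat on the board on its -x side (spot on top, within 4 degrees), its underside within 6 mm of the batten's face, square to it within 4 degrees and no more than 70 mm off the batten's middle (angle between nest_box's own x axis and vertical below 0.07 rad and height (world z) of nest_box between 0.05 and 0.066 m and x of nest_box in the frame of board between 0.134 and 0.146 m and y of nest_box in the frame of board between -0.07 and 0.07 m and angle between the z axis of nest_box and the x axis of board, either way round below 0.07 rad and linear speed of nest_box below 0.01 m/s); the robot touches nothing.
It fails at once if the nest box drops or slams (turns faster than 4 rad/s) (angular speed of nest_box above 4 rad/s).
It fails at once if the nest box is picked up, or tipped the wrong way (its foot edge rises more than 15 mm off the board) (height (world z) of foot_edge above 0.033 m).
It fails at once if another thing on the bench is moved more than 30 mm (distance of any of disc_a, disc_b, offcut, glue_bottle, tin, screwdriver, sanding_block from where it was at the start of the episode above 0.03 m).
It also fails if it takes over 59 s, if anything falls off the work surface, if the arm or the gripper's body presses on something with over 40 N, if the wrist force passes 120 N, or if a joint passes its speed limit or range.

## Working session

There is one attempt and no reset: what is moved stays moved. The work goes in short steps, Python scripts to look and compute and a tool call to move; the robot and the scene stay as the last step left them, time stands still between calls to the robot, and variables do not carry over. Pictures are saved under pics/ and viewed, about 8 in all and at most 12, crops included, and the job is handed in when it is done.

Besides the shell and the picture viewer there is one more tool, called after "Call:" as a command line: name --argument value ..., lists and objects as JSON in quotes. arm_command: Moves the arm, as the interface text tells. Its arguments: {"type":"object","properties":{"rows":{"type":"array","items":{"type":"object","properties":{"fingers":{"type":"number"},"travel":{"type":"array","items":{"type":"number"}},"roll":{"type":"number"}}}}},"required":["rows"]}

```bash
mkdir -p pics; cat > h.py <<'E'
import numpy as np,cv2
from station import *
def cal(n):
    c=get_calibration(n)
    f=240/np.tan(np.radians(c['fov_y'])/2)
    K=np.array([[f,0,c['cx']],[0,f,c['cy']],[0,0,1.]])
    if 'origin' in c: return K,np.array(c['distortion'],float),np.array(c['attitude'],float).reshape(3,3),np.array(c['origin'])
    s=sense();R=np.array(s['ee_rot']).reshape(3,3);M=np.array(c['mount']).reshape(4,4)
    return K,np.array(c['distortion'],float),R@M[:3,:3],R@M[:3,3]+np.array(s['tcp_pos'])
def cloud(d,C):
    K,D,R,t=C
    v,u=np.mgrid[0:480,0:640]
    p=cv2.undistortPoints(np.stack([u,v],-1).reshape(-1,1,2).astype(float),K,D).reshape(480,640,2)
    P=np.dstack([p,np.ones((480,640))])*d[...,None]
    W=P@R.T+t; W[d<=0]=np.nan
    return W
def proj(X,C):
    K,D,R,t=C
    return cv2.projectPoints((np.atleast_2d(X)-t)@R,np.zeros(3),np.zeros(3),K,D)[0].reshape(-1,2)
def save(n,im): cv2.imwrite('pics/'+n,im[...,::-1])
E
python3 - <<'E'
from h import *
a,d=capture('scene');Ca=cal('scene')
b,e=capture('top');Cb=cal('top')
np.savez('s0.npz',a=a,d=d,b=b,e=e)
save('scene0.png',a);save('top0.png',b)
print(Ca[3],Cb[3],sense())
for cam in('scene','top'):
  C=cal(cam)
  for n in('nest_box','board','stop_face','disc_a','offcut','glue_bottle','tin','screwdriver','sanding_block'):
    for r in search_frame(cam,n)[:5]:
      print(cam,n,round(r['p'],2),np.round(r['position'],3),proj(r['position'],C).round()[0])
E
```

```text
[0.59356353 0.61896647 0.79413081] [0.31464277 0.07643424 1.2490733 ] {'time_s': 0.1, 'joints': array([ 8.19672840e+01,  2.20852441e+01,  3.88049056e-01, -2.44357672e-02,
       -6.84093982e+01, -1.48167649e+01]), 'joint_velocities': array([-0.01041007, -0.11383165,  0.11440204,  0.07331921,  0.04532669,
        0.0422466 ]), 'effort': array([-2.75555531e-04, -3.91687953e+01,  1.87936217e+01,  4.23197597e+00,
        1.34901100e-02, -7.10441941e-05]), 'tcp_pos': array([0.24248114, 0.57549775, 0.23258596]), 'ee_rot': array([[ 9.21467083e-01, -3.88455903e-01, -6.52635605e-04],
       [-3.88456440e-01, -9.21465356e-01, -1.78670236e-03],
       [ 9.26739779e-05,  1.89990791e-03, -9.99998191e-01]]), 'wrist_force': array([ 0.65995938, -0.02005317,  0.03165119]), 'moment': array([-0.01322267, -0.03299862,  0.01451326]), 'gripper_width': 0.9972348568933549}
scene nest_box 0.8 [0.383 0.425 0.084] [456. 440.]
scene nest_box 0.74 [0.686 0.15  0.139] [267. 272.]
scene nest_box 0.72 [ 0.687 -0.25   0.167] [279. 125.]
scene nest_box 0.45 [0.587 0.144 0.017] [322. 305.]
scene board 0.81 [0.591 0.14
[... 608 characters left out ...]
 nest_box 0.83 [0.386 0.424 0.082] [169. 334.]
top nest_box 0.8 [0.704 0.115 0.133] [296. 195.]
top board 0.66 [0.587 0.073 0.019] [316. 252.]
top board 0.31 [0.699 0.122 0.132] [293. 197.]
top stop_face 0.98 [0.577 0.086 0.016] [311. 256.]
top disc_a 0.62 [0.51  0.199 0.038] [266. 282.]
top disc_a 0.58 [0.627 0.234 0.043] [251. 237.]
top offcut 0.76 [ 0.588 -0.049  0.082] [366. 245.]
top offcut 0.25 [0.579 0.082 0.02 ] [312. 255.]
top glue_bottle 0.81 [ 0.691 -0.125  0.103] [395. 201.]
top glue_bottle 0.46 [0.582 0.081 0.016] [313. 255.]
top tin 0.88 [0.601 0.316 0.099] [215. 243.]
top screwdriver 0.83 [ 0.542 -0.181  0.019] [416. 266.]
top sanding_block 0.86 [0.458 0.284 0.036] [232. 304.]
```

View pics/scene0.png

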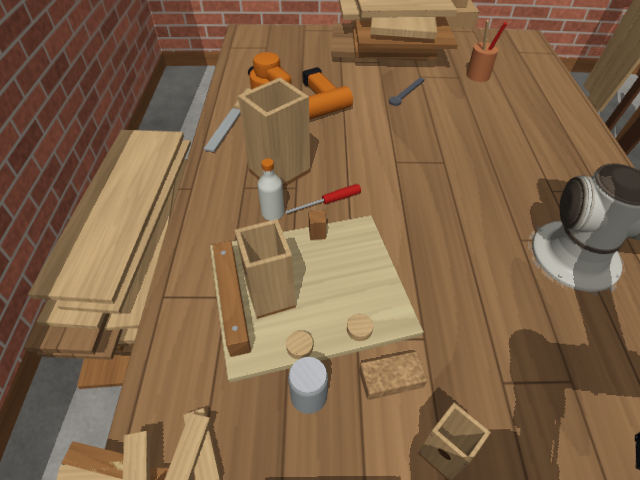

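View pics/top0.png

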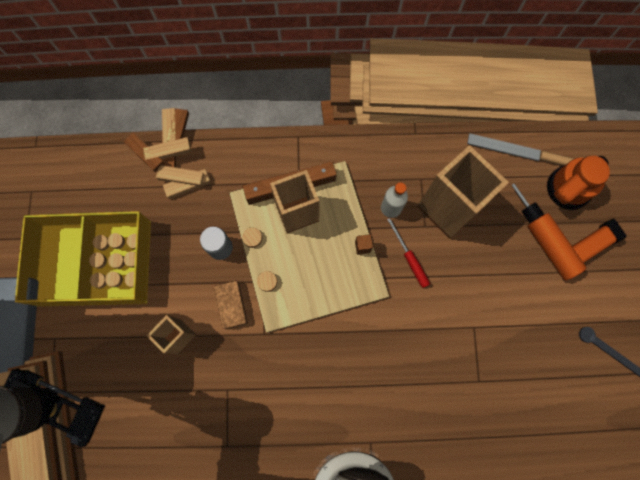

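Three look-alikes: a small box at scene (456,440), a large one at (279,125), and a middle one on the board beside the batten at (267,272). The middle one is the nest box. Next I'll measure the rim, board and batten from both depth clouds.

```bash
cat > m.py <<'E'
from h import *
z=np.load('s0.npz')
for cam,im,d in(('scene',z['a'],z['d']),('top',z['b'],z['e'])):
    W=cloud(d,cal(cam)); P=W.reshape(-1,3); P=P[~np.isnan(P[:,0])]
    near=np.hypot(P[:,0]-.69,P[:,1]-.12)<.12
    rim=P[near&(P[:,2]>.178)&(P[:,2]<.2)]
    r=cv2.minAreaRect(rim[:,:2].astype(np.float32)*1000)
    print(cam,'rim',len(rim),np.median(rim[:,2]),r, 'mean',rim.mean(0))
    q=P[(np.hypot(P[:,0]-.6,P[:,1]-.1)<.3)]
    bd=q[(q[:,2]>.010)&(q[:,2]<.026)]
    img=np.zeros((600,600),np.uint8); ij=((bd[:,:2]-[.3,-.2])*1000).astype(int); ok=((ij>=0)&(ij<600)).all(1); img[ij[ok,1],ij[ok,0]]=255
    img=cv2.morphologyEx(cv2.morphologyEx(img,cv2.MORPH_CLOSE,np.ones((9,9))),cv2.MORPH_OPEN,np.ones((13,13)))
    n,l,s,c=cv2.connectedComponentsWithStats(img);k=1+np.argmax(s[1:,4])
    pts=np.argwhere(l==k)[:,::-1].astype(np.float32)+[300,-200]
    print(cam,'board',np.median(bd[:,2]),cv2.minAreaRect(pts.astype(np.float32)))
    bt=q[(q[:,2]>.06)&(q[:,2]<.076)]
    img[:]=0; ij=((bt[:,:2]-[.3,-.2])*1000).astype(int); ok=((ij>=0)&(ij<600)).all(1); img[ij[ok,1],ij[ok,0]]=255
    img=cv2.morphologyEx(cv2.morphologyEx(img,cv2.MORPH_CLOSE,np.ones((7,7))),cv2.MORPH_OPEN,np.ones((9,9)))
    n,l,s,c=cv2.connectedComponentsWithStats(img)
    for k in range(1,n):
        if s[k,4]>1000: print(cam,'z~.068 blob',s[k,4],cv2.minAreaRect((np.argwhere(l==k)[:,::-1]+[300,-200]).astype(np.float32)))
E
python3 m.py; python3 - <<'E'
from h import *
import numpy as np
z=np.load('s0.npz');save('crop1.png',cv2.resize(z['a'][190:370,190:440],None,fx=3,fy=3,interpolation=cv2.INTER_CUBIC))
E
```

```text
scene rim 914 0.18675753988776106 ((693.0953369140625, 120.67364501953125), (80.32396697998047, 93.46769714355469), 19.47635841369629) mean [0.69163669 0.12427399 0.18583337]
scene board 0.017553121876718314 ((612.65478515625, 96.97978973388672), (380.8851623535156, 321.62811279296875), 14.664462089538574)
scene z~.068 blob 9206 ((768.3585205078125, 137.17315673828125), (41.198638916015625, 240.35140991210938), 14.470293045043945)
top rim 576 0.1883853419864675 ((692.3347778320312, 118.2916259765625), (82.65355682373047, 90.23731994628906), 19.332996368408203) mean [0.69151869 0.11742505 0.18781343]
top board 0.018737355341173823 ((612.959716796875, 94.08192443847656), (382.3177490234375, 321.5640563964844), 14.450298309326172)
top z~.068 blob 2594 ((788.2408447265625, 51.12236022949219), (41.07676315307617, 69.91898345947266), 16.144338607788086)
top z~.068 blob 2896 ((748.7352905273438, 203.05880737304688), (41.231056213378906, 97.25678253173828), 14.03624439239502)
```

View pics/crop1.png

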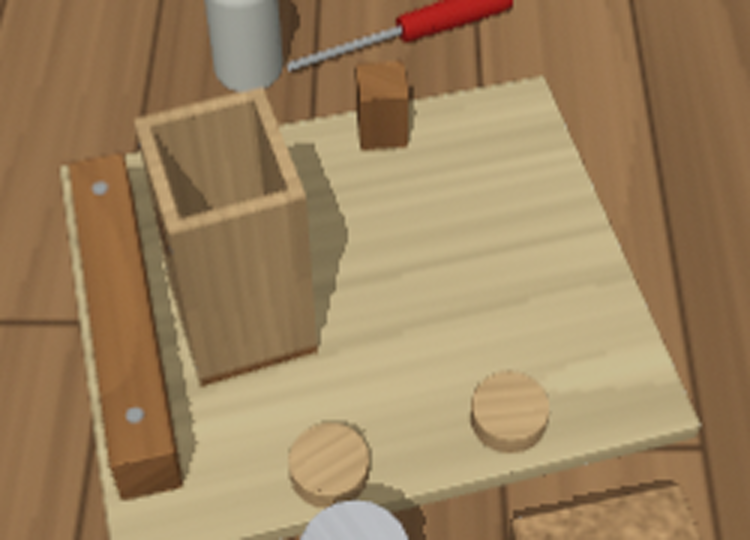

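The crop shows the chosen box open at the top, next to the batten, with a clear path towards the robot. The rim is at z≈0.188, size 80×90, yaw ≈19.4°. The board is at yaw 14.5°, so the box sits about 5° off the batten with a gap of about 17 mm, which agrees with the text.

Plan: point the jaws along box y inside the mouth and brace the fingers outward on the side walls. Then swing the grip down on an arc about the foot edge.

```bash
cat > go.py <<'E'
import sys
from h import *
# usage: go.py x y z [yaw]  -> travel cm (tool axes), roll
s=sense();R=np.array(s['ee_rot']).reshape(3,3);p=np.array(s['tcp_pos'])
t=np.array(list(map(float,sys.argv[1:4])))
a=np.degrees(np.arctan2(R[1,0],R[0,0]))
print('t',s['time_s'],'p',p.round(4),'yaw',a.round(2),'travel',((t-p)@R*100).round(2), 'roll',round(a-float(sys.argv[4]),1) if len(sys.argv)>4 else '')
E
python3 go.py .65 .105 .32 19.4
```

```text
t 1.0 p [0.2427 0.576  0.2336] yaw -22.85 travel [55.83 27.58 -8.65] roll -42.2
```

Call:
arm_command --rows '[{"fingers":40,"travel":[2,1,-4],"roll":-4},{"fingers":40,"travel":[5,3,-8],"roll":-8},{"fingers":40,"travel":[10,5,-8.6],"roll":-16},{"fingers":40,"travel":[14,7,-8.6],"roll":-24},{"fingers":40,"travel":[18,9,-8.6],"roll":-32},{"fingers":40,"travel":[22,11,-8.6],"roll":-40},{"fingers":40,"travel":[26.5,13,-8.6],"roll":-42.2},{"fingers":40,"travel":[31,15.3,-8.6],"roll":-42.2},{"fingers":40,"travel":[35,17.3,-8.6],"roll":-42.2},{"fingers":40,"travel":[39,19.3,-8.6],"roll":-42.2}]'

```text
time_s: 2.0
tcp_pos: [0.5281, 0.2449, 0.3198]
ee_rot: [[0.944, 0.331, 0.0], [0.331, -0.944, 0.0], [0.001, -0.0, -1.0]]
wrist_force: [1.3, 0.5, -0.0]
gripper_width: 0.403
```

```bash
python3 go.py .65 .105 .32 19.4
```

```text
t 2.0 p [0.5281 0.2449 0.3198] yaw 19.34 travel [ 6.87 17.24 -0.02] roll -0.1
```

Call:
arm_command --rows '[{"fingers":40,"travel":[1.5,4,0],"roll":0},{"fingers":40,"travel":[3,8,0],"roll":0},{"fingers":40,"travel":[4.7,12,0],"roll":0},{"fingers":40,"travel":[6,15.5,0],"roll":0},{"fingers":40,"travel":[6.9,17.2,0],"roll":0},{"fingers":40,"travel":[6.9,17.2,0],"roll":0},{"fingers":40,"travel":[6.9,17.2,0],"roll":0}]'

```text
time_s: 2.7
tcp_pos: [0.6491, 0.1071, 0.3191]
ee_rot: [[0.944, 0.331, -0.001], [0.331, -0.944, -0.0], [-0.001, -0.0, -1.0]]
wrist_force: [-0.2, 0.9, 0.7]
gripper_width: 0.4
```

```bash
python3 - <<'E'
from h import *
C=cal('wrist');a,d=capture('wrist');print(sense()['tcp_pos'],C[3])
save('w1.png',a)
P=cloud(d,C).reshape(-1,3);P=P[~np.isnan(P[:,0])]
n=np.hypot(P[:,0]-.69,P[:,1]-.12)<.1
r=P[n&(P[:,2]>.176)&(P[:,2]<.2)]
print(len(r),np.median(r[:,2]),r.min(0),r.max(0))
if len(r)>50: print(cv2.minAreaRect(r[:,:2].astype(np.float32)*1000))
E
```

```text
[0.6488248  0.10758275 0.319477  ] [0.72304177 0.13241455 0.46937545]
6419 0.1870683129429737 [0.64215547 0.06345908 0.1760021 ] [0.74698008 0.17386835 0.18993386]
((694.6454467773438, 118.86473083496094), (80.3608169555664, 90.16102600097656), 19.294645309448242)
```

View pics/w1.png

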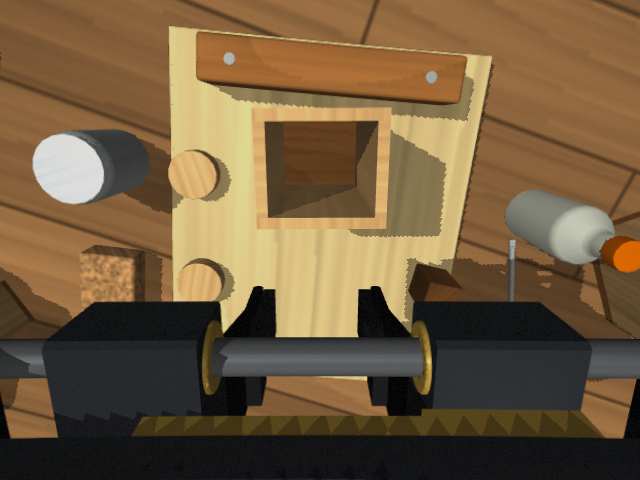

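The wrist view shows the mouth at about (322,168), the batten above it, and fingers whose backs look tapered. I'll check the finger profile from the depth, since it affects how I brace.

```bash
python3 - <<'E'
from h import *
C=cal('wrist');a,d=capture('wrist');s=sense()
R=np.array(s['ee_rot']).reshape(3,3)
T=(cloud(d,C)-s['tcp_pos'])@R*1000
P=T.reshape(-1,3);P=P[~np.isnan(P[:,0])]
P=P[(abs(P[:,1])<70)&(P[:,2]>-90)&(P[:,2]<25)&(abs(P[:,0])<60)]
for z in range(12,-90,-6):
  for sg in(1,-1):
    q=P[(abs(P[:,2]-z)<3)&(P[:,1]*sg>0)]
    if len(q): print(z,sg,len(q),'y',np.percentile(q[:,1],[1,99]).round(1),'x',np.percentile(q[:,0],[1,99]).round(1))
E
```

```text
12 1 98 y [18.3 26.8] x [-7.9 12.8]
12 -1 109 y [-25.  -16.2] x [-7.3 12.8]
6 1 216 y [18.3 26.9] x [-6.8 12.9]
6 -1 198 y [-25.  -16.3] x [-7.5 13.1]
0 1 204 y [18.3 27.1] x [-3.3 12.9]
0 -1 216 y [-25.2 -16.3] x [-3.4 13. ]
-6 1 222 y [18.2 27.1] x [-0.8 12.8]
-6 -1 214 y [-25.  -16.3] x [-0.3 12.9]
-12 1 290 y [18.3 28. ] x [ 2.3 13. ]
-12 -1 292 y [-25.9 -16.3] x [ 2.2 13. ]
-18 1 265 y [19.  29.2] x [ 5.4 13.1]
-18 -1 263 y [-27. -17.] x [ 5.7 13. ]
-24 1 315 y [18.3 30.3] x [-7.4 13. ]
-24 -1 327 y [-28.5 -16.3] x [-6.9 13.2]
-30 1 208 y [18.1 30.6] x [-8.3 13.3]
-30 -1 196 y [-28.7 -16.3] x [-8.  13.2]
-36 1 537 y [18.2 23.2] x [-8.6  2.6]
-36 -1 552 y [-21.6 -16.3] x [-8.8  2.7]
-42 1 158 y [22.7 23.2] x [-8.3  6.6]
-42 -1 162 y [-21.6 -20.9] x [-8.5  6.8]
-48 1 179 y [22.7 23.2] x [-4.2 10.7]
-48 -1 199 y [-21.6 -21. ] x [-3.6 11. ]
-54 1 212 y [22.7 23.9] x [ 0.6 15.1]
-54 -1 207 y [-22.4 -21.1] x [ 0.8 15.2]
-60 1 371 y [22.7 50.1] x [ 5.7 39.2]
-60 -1 372 y [-48.4 -21. ] x [ 6.3 39.3]
-66 1 1914 y [22.1 50.6] x [11.7 39.7]
-66 -1 1929 y [-48.8 -20.2] x [11.9 39.9]
-72 1 6246 y [ 0.4 65.8] x [18.3 39.6]
-72 -1 6032 y [-62.8  -0.6] x [18.3 39.7]
-78 1 7572 y [ 1.1 64.2] x [24.4 39.6]
-78 -1 7996 y [-60.8  -1.2] x [19.8 39.8]
-84 1 13096 y [ 1.9 50.6] x [24.3 39. ]
-84 -1 12400 y [-48.8  -1.7] x [19.8 39.1]
```

The fingers are 9 mm thick with flat backs for about 20 mm from the tip, and 26 mm wide, so bracing outward will work. Now I'll insert them into the mouth.

Call:
arm_command --rows '[{"fingers":40,"travel":[1.6,0.2,2],"roll":0},{"fingers":40,"travel":[3.2,0.4,5],"roll":0},{"fingers":40,"travel":[3.2,0.4,8],"roll":0},{"fingers":40,"travel":[3.2,0.4,10.5],"roll":0},{"fingers":40,"travel":[3.2,0.4,12],"roll":0},{"fingers":40,"travel":[3.2,0.4,13.2],"roll":0},{"fingers":40,"travel":[3.2,0.4,13.2],"roll":0},{"fingers":40,"travel":[3.2,0.4,13.2],"roll":0}]'

```text
time_s: 3.6
tcp_pos: [0.681, 0.1147, 0.1886]
ee_rot: [[0.943, 0.332, 0.002], [0.332, -0.943, 0.0], [0.001, 0.0, -1.0]]
wrist_force: [-0.2, 0.5, 0.5]
gripper_width: 0.4
```

```bash
cat > st.py <<'E'
from h import *
s=sense();p=np.array(s['tcp_pos']);F=np.array([.6557,.1058]);u=np.array([.944,.331]);n=np.array([-.331,.944])
print('t',s['time_s'],'X',((p[:2]-F)@u*1e3).round(1),'lat',((p[:2]-F)@n*1e3).round(1),'Z(board)',(p[2]*1e3-18).round(1),'F',s['wrist_force'].round(1),'w',round(s['gripper_width'],3))
E
python3 st.py
```

```text
t 3.6 X 26.8 lat 0.0 Z(board) 170.6 F [-0.2  0.5  0.5] w 0.4
```

Call:
arm_command --rows '[{"fingers":40,"travel":[-0.3,0,0.1],"roll":0},{"fingers":40,"travel":[-0.5,0,0.2],"roll":0},{"fingers":40,"travel":[-0.7,0,0.2],"roll":0},{"fingers":40,"travel":[-1.0,0,0.2],"roll":0},{"fingers":40,"travel":[-1.4,0,0.2],"roll":0},{"fingers":40,"travel":[-1.8,0,0.2],"roll":0},{"fingers":40,"travel":[-2.3,0,0.2],"roll":0},{"fingers":40,"travel":[-2.7,0,0.2],"roll":0},{"fingers":40,"travel":[-3.1,0,0.2],"roll":0},{"fingers":40,"travel":[-3.5,0,0.2],"roll":0}]'

```text
time_s: 4.6
tcp_pos: [0.6472, 0.1023, 0.1853]
ee_rot: [[0.944, 0.331, -0.001], [0.331, -0.944, -0.0], [-0.001, -0.0, -1.0]]
wrist_force: [1.1, 0.9, 0.2]
gripper_width: 0.399
```

```bash
cat > th.py <<'E'
# tilt of the box from the scene camera: fit normal of the visible +y side's outline in the (X,Z) plane
import sys
from h import *
a,d=capture('scene');save(sys.argv[1],a);np.savez('last.npz',a=a,d=d)
F=np.array([.6557,.1058,.018]);u=np.array([.944,.331,0]);n=np.array([-.331,.944,0])
P=cloud(d,cal('scene')).reshape(-1,3);P=P[~np.isnan(P[:,0])]-F
Q=np.c_[P@u,P@n,P[:,2]]*1e3
q=Q[(abs(Q[:,1]-45)<5)&(Q[:,0]>-230)&(Q[:,0]<140)&(Q[:,2]>6)&(Q[:,2]<190)]
r=cv2.minAreaRect(q[:,[0,2]].astype(np.float32));print(len(q),r)
b=cv2.boxPoints(r);print('corners X,Z',b.round(0).tolist())
E
python3 st.py; python3 th.py s1.png
```

```text
t 4.6 X -9.2 lat -0.5 Z(board) 167.3 F [1.1 0.9 0.2] w 0.399
2435 ((57.26090621948242, 94.8485336303711), (146.6680908203125, 176.3356170654297), 10.149086952209473)
corners X,Z [[-30.0, 169.0], [1.0, -5.0], [145.0, 21.0], [114.0, 195.0]]
```

Tilt is 10°, as predicted. Pull on to 20°, then brace the fingers outward.

Call:
arm_command --rows '[{"fingers":40,"travel":[-0.5,0,0.05],"roll":0},{"fingers":40,"travel":[-1.0,0,0.1],"roll":0},{"fingers":40,"travel":[-1.5,0,0.15],"roll":0},{"fingers":40,"travel":[-2.0,0,0.2],"roll":0},{"fingers":40,"travel":[-2.4,0,0.2],"roll":0},{"fingers":52,"travel":[-2.4,0,0.2],"roll":0},{"fingers":60,"travel":[-2.4,0,0.2],"roll":0},{"fingers":80,"travel":[-2.4,0,0.2],"roll":0},{"fingers":80,"travel":[-2.4,0,0.2],"roll":0},{"fingers":80,"travel":[-2.4,0,0.2],"roll":0}]'

```text
time_s: 5.65
tcp_pos: [0.6252, 0.0947, 0.1835]
ee_rot: [[0.943, 0.331, 0.0], [0.331, -0.943, 0.0], [0.0, -0.0, -1.0]]
wrist_force: [0.8, 0.7, 1.1]
gripper_width: 0.649
```

```bash
python3 st.py; python3 th.py s2.png
```

```text
t 5.65 X -32.5 lat -0.4 Z(board) 165.5 F [0.8 0.7 1.1] w 0.649
2464 ((45.02604675292969, 99.20340728759766), (149.33779907226562, 183.62013244628906), 18.64347267150879)
corners X,Z [[-55.0, 162.0], [4.0, -12.0], [145.0, 36.0], [86.0, 210.0]]
```

Braced: the opening of 56.5 mm gives a 74 mm span, and the tilt is 19°. Now swing along the arc to 45°.

Call:
arm_command --rows '[{"fingers":80,"travel":[-0.7,0,0.2],"roll":0},{"fingers":80,"travel":[-1.4,0,0.35],"roll":0},{"fingers":80,"travel":[-2.1,0,0.6],"roll":0},{"fingers":80,"travel":[-2.8,0,0.8],"roll":0},{"fingers":80,"travel":[-3.5,0,1.1],"roll":0},{"fingers":80,"travel":[-4.2,0,1.5],"roll":0},{"fingers":80,"travel":[-4.9,0,1.9],"roll":0},{"fingers":80,"travel":[-5.55,0,2.25],"roll":0},{"fingers":80,"travel":[-6.15,0,2.65],"roll":0},{"fingers":80,"travel":[-6.7,0,3.05],"roll":0}]'

```text
time_s: 6.7
tcp_pos: [0.5604, 0.0716, 0.1538]
ee_rot: [[0.943, 0.332, -0.001], [0.332, -0.943, -0.001], [-0.002, 0.0, -1.0]]
wrist_force: [-3.5, 0.4, 8.4]
gripper_width: 0.645
```

```bash
python3 st.py; python3 th.py s3.png
```

```text
t 6.7 X -101.3 lat -0.8 Z(board) 135.8 F [-3.5  0.4  8.4] w 0.645
2385 ((1.0979232788085938, 70.41890716552734), (114.1201400756836, 258.034423828125), 57.81278991699219)
corners X,Z [[-138.0, 91.0], [80.0, -47.0], [141.0, 50.0], [-78.0, 187.0]]
```

View pics/s3.png

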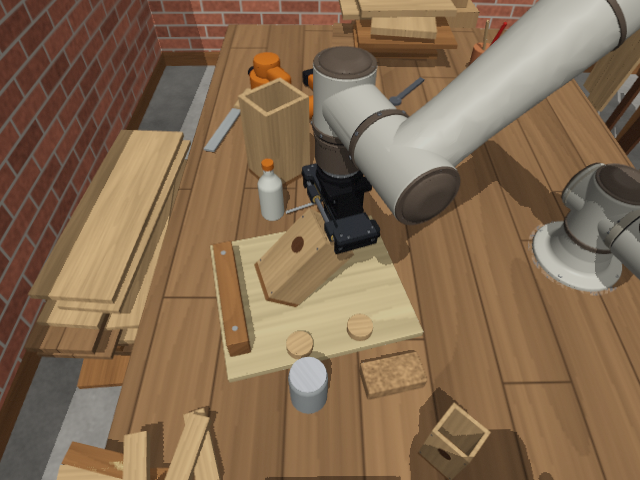

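The box is mid-tip at about 45°, spot upward, with the foot on the board at scene (280,300). Continue to 65°.

Call:
arm_command --rows '[{"fingers":80,"travel":[-0.55,0,0.4],"roll":0},{"fingers":80,"travel":[-1.1,0,0.85],"roll":0},{"fingers":80,"travel":[-1.6,0,1.35],"roll":0},{"fingers":80,"travel":[-2.1,0,1.85],"roll":0},{"fingers":80,"travel":[-2.6,0,2.4],"roll":0},{"fingers":80,"travel":[-3.05,0,2.95],"roll":0},{"fingers":80,"travel":[-3.5,0,3.5],"roll":0},{"fingers":80,"travel":[-3.85,0,4.1],"roll":0},{"fingers":80,"travel":[-3.85,0,4.1],"roll":0}]'

```text
time_s: 7.65
tcp_pos: [0.5221, 0.0579, 0.1107]
ee_rot: [[0.944, 0.33, -0.007], [0.33, -0.944, -0.003], [-0.007, 0.0, -1.0]]
wrist_force: [-3.5, -2.3, 4.1]
gripper_width: 0.645
```

```bash
sed -i 's/(Q\[:,0\]<140)/(Q[:,0]<60)/' th.py; python3 st.py; python3 th.py s4.png; python3 - <<'E'
from h import *
a=np.load('last.npz')['a'];save('s4c.png',cv2.resize(a[170:350,200:440],None,fx=3,fy=3))
E
```

```text
t 7.65 X -142.0 lat -1.0 Z(board) 92.7 F [-3.5 -2.3  4.1] w 0.645
2154 ((-82.90977478027344, 92.79682159423828), (116.17562103271484, 249.7037353515625), 52.7664680480957)
corners X,Z [[-217.0, 122.0], [-19.0, -29.0], [52.0, 64.0], [-147.0, 215.0]]
```

View pics/s4c.png

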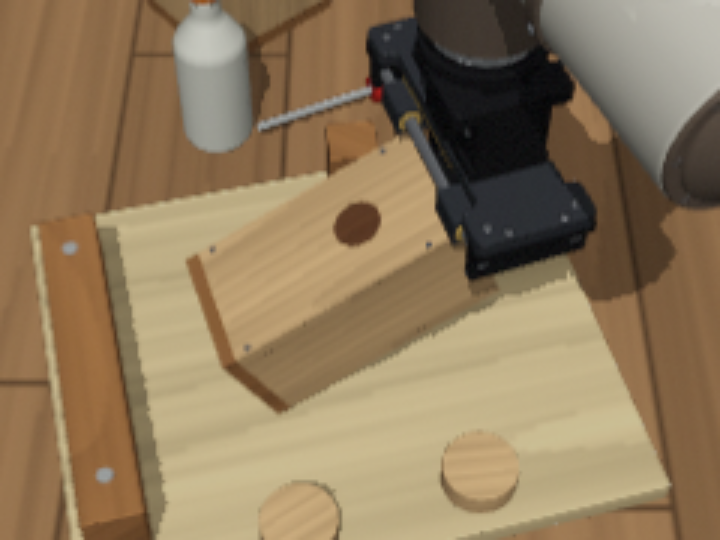

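The spot face is now nearly on top, at full-image pixel (319,245). I'll measure its tilt with a plane fit.

```bash
cat > pl.py <<'E'
import sys
from h import *
if len(sys.argv)>3: a,d=capture('scene');np.savez('last.npz',a=a,d=d)
d=np.load('last.npz')['d'];u0,v0=int(sys.argv[1]),int(sys.argv[2])
W=cloud(d,cal('scene'))[v0-9:v0+10,u0-11:u0+12].reshape(-1,3);W=W[~np.isnan(W[:,0])]
for _ in range(3):
    c=np.median(W,0);n=np.linalg.svd(W-W.mean(0))[2][2];r=abs((W-W.mean(0))@n);W=W[r<=max(3*np.median(r),.002)]
n*=np.sign(n[2]);print('spot region',c.round(4),'n',n.round(3),'tilt',(90-np.degrees(np.arccos(n[2]))).round(1),'rms',r.std().round(4))
E
python3 pl.py 319 245
```

```text
spot region [0.5933 0.0857 0.1377] n [0.406 0.14  0.903] tilt 64.6 rms 0.0006
```

Call:
arm_command --rows '[{"fingers":80,"travel":[-0.25,0,0.4],"roll":0},{"fingers":80,"travel":[-0.5,0,0.8],"roll":0},{"fingers":80,"travel":[-0.75,0,1.2],"roll":0},{"fingers":80,"travel":[-1.1,0,1.6],"roll":0},{"fingers":80,"travel":[-1.4,0,2.05],"roll":0},{"fingers":80,"travel":[-1.75,0,2.5],"roll":0},{"fingers":80,"travel":[-2.05,0,2.9],"roll":0},{"fingers":80,"travel":[-2.05,0,2.9],"roll":0}]'

```text
time_s: 8.5
tcp_pos: [0.5064, 0.053, 0.0825]
ee_rot: [[0.943, 0.332, 0.001], [0.332, -0.943, 0.0], [0.001, -0.0, -1.0]]
wrist_force: [0.5, 0.3, 0.1]
gripper_width: 0.652
```

```bash
python3 st.py; python3 pl.py 319 255 1
```

```text
t 8.5 X -158.4 lat -0.4 Z(board) 64.5 F [0.5 0.3 0.1] w 0.652
spot region [0.5933 0.093  0.1163] n [0.232 0.083 0.969] tilt 75.8 rms 0.0006
```

Call:
arm_command --rows '[{"fingers":80,"travel":[-0.3,0,0.4],"roll":0},{"fingers":80,"travel":[-0.6,0,0.8],"roll":0},{"fingers":80,"travel":[-0.85,0,1.2],"roll":0},{"fingers":80,"travel":[-1.1,0,1.6],"roll":0},{"fingers":80,"travel":[-1.3,0,2.0],"roll":0},{"fingers":80,"travel":[-1.5,0,2.4],"roll":0},{"fingers":80,"travel":[-1.5,0,2.4],"roll":0}]'

```text
time_s: 9.25
tcp_pos: [0.4918, 0.0477, 0.0587]
ee_rot: [[0.943, 0.331, -0.0], [0.331, -0.943, -0.0], [-0.0, 0.0, -1.0]]
wrist_force: [1.0, 0.1, 0.9]
gripper_width: 0.662
```

```bash
python3 st.py; python3 pl.py 319 263 1
```

```text
t 9.25 X -174.0 lat -0.6 Z(board) 40.7 F [1.  0.1 0.9] w 0.662
spot region [0.5933 0.1014 0.1029] n [0.087 0.021 0.996] tilt 84.9 rms 0.0006
```

Call:
arm_command --rows '[{"fingers":80,"travel":[-0.15,0,0.2],"roll":0},{"fingers":80,"travel":[-0.3,0,0.4],"roll":0},{"fingers":80,"travel":[-0.45,0,0.6],"roll":0},{"fingers":80,"travel":[-0.6,0,0.8],"roll":0},{"fingers":80,"travel":[-0.7,0,0.95],"roll":0},{"fingers":80,"travel":[-0.7,0,0.95],"roll":0}]'

```text
time_s: 9.9
tcp_pos: [0.4829, 0.0444, 0.0485]
ee_rot: [[0.944, 0.331, -0.006], [0.331, -0.944, -0.002], [-0.006, 0.0, -1.0]]
wrist_force: [0.7, -0.9, -0.9]
gripper_width: 0.773
```

```bash
python3 st.py; python3 pl.py 319 263 1
```

```text
t 9.9 X -183.5 lat -0.7 Z(board) 30.5 F [ 0.7 -0.9 -0.9] w 0.773
spot region [0.5932 0.0973 0.097 ] n [-0.004 -0.004  1.   ] tilt 89.7 rms 0.0005
```

The box is down flat (tilt 89.7°). Back off slightly and measure its pose.

Call:
arm_command --rows '[{"fingers":80,"travel":[-0.5,0,0],"roll":0},{"fingers":80,"travel":[-1.5,0,0],"roll":0},{"fingers":80,"travel":[-2.0,0,0],"roll":0},{"fingers":80,"travel":[-2.0,0,0],"roll":0}]'

```text
time_s: 10.35
tcp_pos: [0.4652, 0.0383, 0.0496]
ee_rot: [[0.944, 0.331, -0.001], [0.331, -0.944, -0.0], [-0.001, -0.0, -1.0]]
wrist_force: [-0.4, 0.0, 0.2]
gripper_width: 0.801
```

```bash
cat > pose.py <<'E'
from h import *
B=np.array([.6128,.0955]);th=np.radians(14.5);R=np.array([[np.cos(th),-np.sin(th)],[np.sin(th),np.cos(th)]])
for cam in('scene','top','wrist'):
    C=cal(cam);a,d=capture(cam)
    if cam=='scene':np.savez('last.npz',a=a,d=d);save('sp.png',a)
    P=cloud(d,C).reshape(-1,3);P=P[~np.isnan(P[:,0])]
    b=(P[:,:2]-B)@R*1e3
    k=(abs(P[:,2]-.098)<.006)&(b[:,0]>-130)&(b[:,0]<185)&(abs(b[:,1])<80)
    if k.sum()<100: print(cam,k.sum());continue
    img=np.zeros((200,400),np.uint8);ij=(b[k]+[200,100]).astype(int);img[ij[:,1],ij[:,0]]=255
    img=cv2.morphologyEx(cv2.morphologyEx(img,cv2.MORPH_CLOSE,np.ones((7,7))),cv2.MORPH_OPEN,np.ones((15,15)))
    q=(np.argwhere(img)[:,::-1]-[200,100]).astype(np.float32)
    r=cv2.minAreaRect(q);print(cam,k.sum(),'z',np.median(P[k,2]).round(4),'board mm',r,'xmax',np.percentile(q[:,0],99))
E
python3 pose.py; python3 st.py
```

```text
scene 3250 z 0.097 board mm ((-40.69886779785156, -6.014911651611328), (171.26901245117188, 92.4653091430664), 4.289153099060059) xmax 43.0
top 1638 z 0.0987 board mm ((-16.41494369506836, -6.607265472412109), (119.59620666503906, 89.72543334960938), 4.127591609954834) xmax 42.0
wrist 113067 z 0.0972 board mm ((-89.04621124267578, -11.739730834960938), (72.95276641845703, 91.66698455810547), 4.159642219543457) xmax -53.0
t 10.5 X -200.5 lat -0.6 Z(board) 31.8 F [ 0.7 -0.3 -0.5] w 0.801
```

The box lies flat, with its underside about 97 mm from the batten and 4.2° of yaw. Align the jaws with the batten, then push along board x with both fingertips.

Call:
arm_command --rows '[{"fingers":80,"travel":[-0.3,-0.3,0],"roll":2.5},{"fingers":80,"travel":[0,-0.6,0],"roll":4.85},{"fingers":80,"travel":[0,-0.6,0],"roll":4.85},{"fingers":80,"travel":[0,-0.6,0],"roll":4.85}]'

```text
time_s: 10.9
tcp_pos: [0.4648, 0.0446, 0.0496]
ee_rot: [[0.968, 0.251, 0.0], [0.251, -0.968, 0.0], [0.0, -0.0, -1.0]]
wrist_force: [0.9, 0.2, 1.0]
gripper_width: 0.801
```

Call:
arm_command --rows '[{"fingers":80,"travel":[0.5,0,0],"roll":0},{"fingers":80,"travel":[1.0,0,0],"roll":0},{"fingers":80,"travel":[1.5,0,0],"roll":0},{"fingers":80,"travel":[2.0,0,0],"roll":0},{"fingers":80,"travel":[2.5,0,0],"roll":0},{"fingers":80,"travel":[3.0,0,0],"roll":0},{"fingers":80,"travel":[3.5,0,0],"roll":0},{"fingers":80,"travel":[4.0,0,0],"roll":0},{"fingers":80,"travel":[4.5,0,0],"roll":0},{"fingers":80,"travel":[5.0,0,0],"roll":0}]'

```text
time_s: 11.9
tcp_pos: [0.5132, 0.057, 0.0494]
ee_rot: [[0.968, 0.25, -0.0], [0.25, -0.968, -0.0], [-0.0, 0.0, -1.0]]
wrist_force: [-1.9, -0.2, -1.7]
gripper_width: 0.798
```

```bash
python3 pose.py; python3 go.py .5683 .084 .0496 14.5
```

```text
scene 3000 z 0.097 board mm ((-2.0, -12.0), (90.0, 154.0), 90.0) xmax 73.0
top 1015 z 0.0989 board mm ((32.5, -14.500007629394531), (86.99998474121094, 82.99998474121094), 90.0) xmax 74.0
wrist 126397 z 0.0972 board mm ((-43.0, -14.500007629394531), (81.99998474121094, 90.99998474121094), -0.0) xmax -2.0
t 12.05 p [0.5142 0.0574 0.0498] yaw 14.51 travel [ 5.9  -1.22  0.03] roll 0.0
```

Call:
arm_command --rows '[{"fingers":80,"travel":[0.6,0,0],"roll":0},{"fingers":80,"travel":[1.2,0,0],"roll":0},{"fingers":80,"travel":[1.8,0,0],"roll":0},{"fingers":80,"travel":[2.4,0,0],"roll":0},{"fingers":80,"travel":[3.0,0,0],"roll":0},{"fingers":80,"travel":[3.6,0,0],"roll":0},{"fingers":80,"travel":[4.2,0,0],"roll":0},{"fingers":80,"travel":[4.8,0,0],"roll":0},{"fingers":80,"travel":[5.3,0,0],"roll":0},{"fingers":80,"travel":[5.6,0,0],"roll":0}]'

```text
time_s: 13.05
tcp_pos: [0.5677, 0.0712, 0.0495]
ee_rot: [[0.968, 0.25, 0.0], [0.25, -0.968, -0.0], [0.0, 0.0, -1.0]]
wrist_force: [-3.2, -1.3, 2.2]
gripper_width: 0.799
```

Call:
arm_command --rows '[{"fingers":80,"travel":[0.15,0,0],"roll":0},{"fingers":80,"travel":[0.3,0,0],"roll":0},{"fingers":80,"travel":[0.4,0,0],"roll":0},{"fingers":80,"travel":[0.4,0,0],"roll":0}]'

```text
time_s: 13.45
tcp_pos: [0.5712, 0.0721, 0.0495]
ee_rot: [[0.968, 0.25, 0.0], [0.25, -0.968, 0.0], [0.0, -0.0, -1.0]]
wrist_force: [-2.5, -0.4, -0.6]
gripper_width: 0.8
```

```bash
python3 pose.py; python3 st.py
```

```text
scene 3018 z 0.0973 board mm ((58.5, -12.0), (90.0, 151.0), 90.0) xmax 133.0
top 700 z 0.099 board mm ((100.5, -14.5), (87.0, 65.0), 90.0) xmax 133.0
wrist 126765 z 0.0972 board mm ((15.999992370605469, -14.500007629394531), (81.99998474121094, 90.99998474121094), -0.0) xmax 57.0
t 13.6 X -90.9 lat -3.9 Z(board) 31.5 F [-1.9 -1.5 -0.8] w 0.799
```

Call:
arm_command --rows '[{"fingers":80,"travel":[0.1,0,0],"roll":0},{"fingers":80,"travel":[0.2,0,0],"roll":0},{"fingers":80,"travel":[0.3,0,0],"roll":0},{"fingers":80,"travel":[0.3,0,0],"roll":0}]'

```text
time_s: 14.0
tcp_pos: [0.5742, 0.0729, 0.0495]
ee_rot: [[0.968, 0.25, 0.0], [0.25, -0.968, 0.0], [0.0, -0.0, -1.0]]
wrist_force: [-0.9, -0.3, -1.2]
gripper_width: 0.799
```

Call:
arm_command --rows '[{"fingers":80,"travel":[0.1,0,0],"roll":0},{"fingers":80,"travel":[0.2,0,0],"roll":0},{"fingers":80,"travel":[0.2,0,0],"roll":0}]'

```text
time_s: 14.3
tcp_pos: [0.5762, 0.0734, 0.0495]
ee_rot: [[0.968, 0.25, 0.0], [0.25, -0.968, 0.0], [0.0, -0.0, -1.0]]
wrist_force: [-0.8, -1.1, -0.5]
gripper_width: 0.8
```

Not yet in firm contact; keep going in small steps.

Call:
arm_command --rows '[{"fingers":80,"travel":[0.1,0,0],"roll":0},{"fingers":80,"travel":[0.2,0,0],"roll":0},{"fingers":80,"travel":[0.2,0,0],"roll":0}]'

```text
time_s: 14.6
tcp_pos: [0.5768, 0.0735, 0.0495]
ee_rot: [[0.968, 0.25, -0.002], [0.25, -0.968, -0.001], [-0.003, 0.0, -1.0]]
wrist_force: [-5.2, -0.4, 2.7]
gripper_width: 0.799
```

```bash
python3 pose.py; python3 - <<'E'
from h import *
a=np.load('last.npz')['a'];save('s5c.png',cv2.resize(a[170:370,200:440],None,fx=3,fy=3))
E
```

```text
scene 3020 z 0.0973 board mm ((64.5, -12.0), (90.0, 151.0), 90.0) xmax 139.0
top 658 z 0.0988 board mm ((108.0, -15.0), (88.0, 62.0), 90.0) xmax 138.0
wrist 126935 z 0.0972 board mm ((21.9999942779541, -14.500007629394531), (81.99998474121094, 90.99998474121094), 0.0) xmax 62.0
```

View pics/s5c.png

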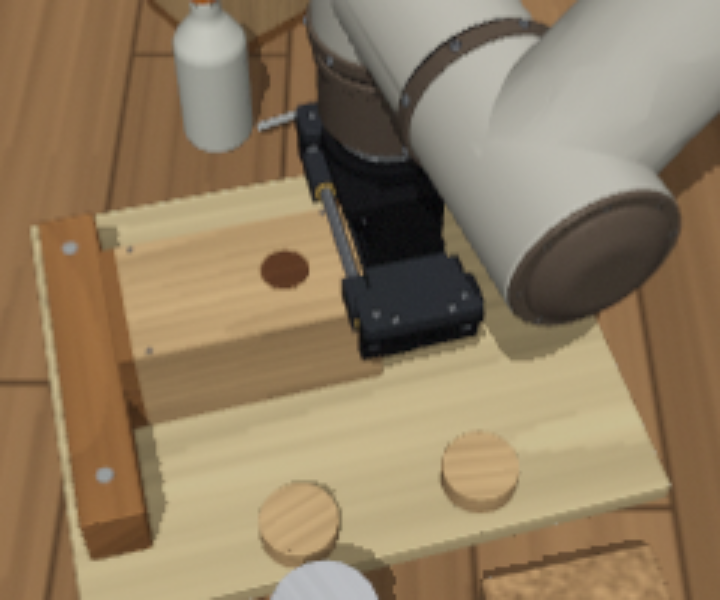

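The underside is against the batten (motion stopped, force up) and the spot is on top. One small press to square it, then retreat.

Call:
arm_command --rows '[{"fingers":80,"travel":[0.1,0,0],"roll":0},{"fingers":80,"travel":[0.15,0,0],"roll":0},{"fingers":80,"travel":[0.15,0,0],"roll":0}]'

```text
time_s: 15.05
tcp_pos: [0.5766, 0.0735, 0.0495]
ee_rot: [[0.968, 0.25, -0.006], [0.25, -0.968, -0.002], [-0.006, 0.0, -1.0]]
wrist_force: [-8.7, -0.5, 4.7]
gripper_width: 0.801
```

Call:
arm_command --rows '[{"fingers":80,"travel":[-0.5,0,0],"roll":0},{"fingers":80,"travel":[-2,0,0],"roll":0},{"fingers":80,"travel":[-5,0,0],"roll":0},{"fingers":80,"travel":[-7,0,-2],"roll":0},{"fingers":80,"travel":[-8,0,-6],"roll":0},{"fingers":80,"travel":[-8,0,-10],"roll":0},{"fingers":80,"travel":[-8,0,-15],"roll":0},{"fingers":80,"travel":[-8,0,-19],"roll":0},{"fingers":80,"travel":[-8,0,-20],"roll":0},{"fingers":80,"travel":[-8,0,-20],"roll":0}]'

```text
time_s: 16.05
tcp_pos: [0.5035, 0.0548, 0.2521]
ee_rot: [[0.968, 0.251, 0.007], [0.251, -0.968, 0.003], [0.008, -0.001, -1.0]]
wrist_force: [0.2, 0.8, -0.4]
gripper_width: 0.8
```

```bash
python3 pose.py; python3 st.py; python3 pl.py 280 262; python3 - <<'E'
from h import *
z=np.load('last.npz');a=z['a']
save('s6c.png',cv2.resize(a[170:400,200:440],None,fx=2.5,fy=2.5))
for cam in('scene','top'):
  for n in('disc_a','offcut','glue_bottle','tin','screwdriver','sanding_block'):
    for r in search_frame(cam,n)[:2]: print(cam,n,round(r['p'],2),np.round(r['position'],3))
E
```

```text
scene 3360 z 0.0972 board mm ((55.5, -12.0), (90.0, 169.0), 90.0) xmax 139.0
top 1035 z 0.0987 board mm ((95.0, -15.0), (88.0, 88.0), 90.0) xmax 138.0
wrist 14031 z 0.0972 board mm ((3.0, -14.5), (91.0, 62.0), 90.0) xmax 33.0
t 16.2 X -163.0 lat 2.3 Z(board) 229.8 F [ 0.2 -0.5 -0.4] w 0.798
spot region [0.6688 0.0954 0.0971] n [ 0.007 -0.014  1.   ] tilt 89.1 rms 0.0006
scene disc_a 0.8 [0.631 0.237 0.034]
scene disc_a 0.65 [0.513 0.207 0.043]
scene offcut 0.64 [ 0.597 -0.024  0.064]
scene glue_bottle 0.66 [ 0.703 -0.109  0.088]
scene glue_bottle 0.44 [0.609 0.342 0.1  ]
scene tin 0.41 [0.666 0.121 0.1  ]
scene screwdriver 0.81 [ 0.548 -0.169  0.027]
scene sanding_block 0.82 [0.467 0.295 0.038]
scene sanding_block 0.32 [ 0.597 -0.028  0.067]
top disc_a 0.54 [0.636 0.236 0.042]
top glue_bottle 0.73 [ 0.692 -0.121  0.105]
top tin 0.57 [0.606 0.32  0.096]
top screwdriver 0.64 [ 0.543 -0.179  0.021]
top sanding_block 0.67 [0.722 0.116 0.098]
```

View pics/s6c.png

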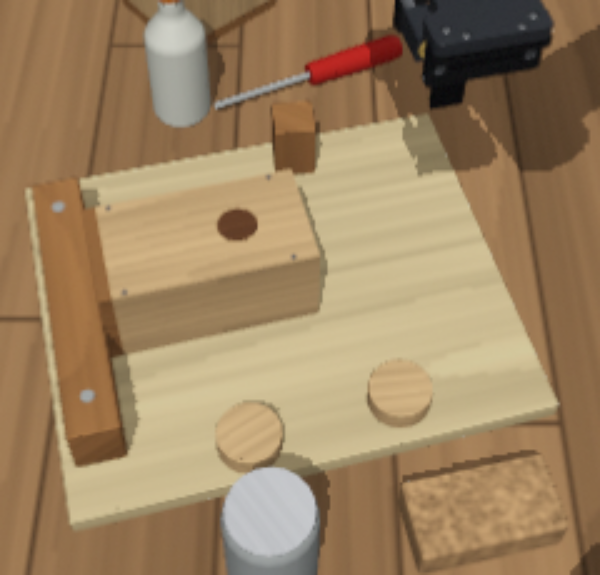

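The box lies spot-up, flush and square against the batten, and the hand is clear. The other things have not moved. Handing in.

```bash
python3 -c "
from station import *
print(finish_job())"
```

```text
the job is handed in; nothing more can be done
None
```

The job is handed in at about 16 s. The nest box lies on its -x wall, spot up, with its underside against the batten and the hand clear of it.

- **How it was done:** I pulled the box to about 20° from inside the mouth. Then I braced the fingers outward on its side walls and swung it down along an arc about the foot edge. With both fingertips I pushed it along the board until it stopped on the batten, pressed lightly to seat it (about 9 N at the wrist), and backed off.
- **Final checks:**
  - The spot face is level within about 1°.
  - The underside reads board x ≈ 138–139 mm, where the batten face is at 140 mm.
  - The box is about 12–15 mm off the batten's middle and square to within what I could measure.
- **Bystanders:** The ones I could match agree with their starting positions to within about 1 cm. The later network searches also gave some wrong hits, such as "tin" and "sanding_block" on the box, and I set those aside after looking at the picture.
- **Least certain point:** The fingers slipped off the walls somewhere in the last 5° or so, as the box came flat. I have no direct reading of its turning speed there. By a worst-case free-fall estimate it stayed below about 3.4 rad/s, against the limit of 4.

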